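Gauge the parting gap of a split graphite mould

ROBOT

A 6-joint arm with a two-finger parallel gripper is mounted at the origin on the work surface. World frame = base frame: x ahead of the robot, y to its left, z up, the work surface at z = 0. Lengths are in m, angles in degrees, forces in N, time in s.
With the tool pointing down it reaches from about 0.3 to 0.85 m from the base axis. Payload 4.2 kg.
Tool frame: the origin (TCP) lies between the finger pads; the fingertips stand r.tips_ahead ahead of it and the grasp point (between the pads) is the TCP (r.tips_ahead is the distance from the TCP to the fingertips, in m); z points along the fingers, y is the line along which they close (so a half turn about z gives the same grasp; the last joint's range is limited). The gripper opens to 91 mm and grips with 3 to 60 N. Pads are 32 mm wide; open, the fingers measure 118 mm over their backs; the gripper's body (76 mm by 178 mm) begins 60 mm behind the grasp point.
Start: joints at [73.682, 18.312, 89.639, -0, 72.044, -1.146], TCP at [0.15, 0.555, 0.233] pointing down, gripper open.
Joint ranges: [-177.97, 177.97], [-48.28, 115.42], [12.27, 149.76], [-77.06, 257.06], [2.81, 150.46], [-146.56, 146.56]. Speed limits (degrees/s): [147.25, 147.25, 180, 180, 180, 180].

INTERFACE

Orientations are given as [roll, pitch, yaw] about the fixed x, y, z axes, in that order (R = Rz(yaw) Ry(pitch) Rx(roll)).
In Python, from bench import r gives the robot as it stands.
- The arm moves only by the shell command python3 -m crank 'ROWS' [FORCE]. ROWS is a JSON object of lists of equal length, an entry for each row: "delta_pos": the shift along the tool's x, y, z normalised to -1 to 1, where 1 is 25 mm, a list of three; "dr": the turn, a rotation vector about the tool's x, y, z normalised to -1 to 1, where 1 is 45 degrees, a list of three; "grip": the opening, from -1 (shut) to 1 (fully open). In form: {"delta_pos": [[x, y, z], ...], "dr": [[rx, ry, rz], ...], "grip": [grip, ...]}. A call has 1 to 20 rows; each row shifts and turns the commanded pose from where the row before left it, along the tool's axes as they then stand; what a row does not reach is not made up. A row lasts 1/12 s, in which the tool goes at most 41.7 mm and 7.16 degrees, less where a joint would pass 70% of its speed; a pose out of reach is approached as far as the arm can. A call with a number of a shift or a turn outside -1 to 1 is refused whole. A call with a gripper value outside its range is refused whole. The fingers move at their own pace and stop on an object; FORCE is the grip in N (left out, the last holds). Time passes only in rows, so rows that do not move let the fingers close. It gives the time, the measured TCP pose, the force, the opening and the grip force at its end, in the units of the state.
- r.read_state(): the state, without advancing time (a new reading comes with each control period).
- r.snapshot(name): name is "scene" or "top"; returns a dict with "image" (420x560x3 uint8, blue, green, red), "fx", "fy", "cx", "cy" (pixels), "dist_coeffs" ([k1, k2, p1, p2, k3] as OpenCV has them; the pictures are not rectified), "rvec" (rotation vector, rad) and "tvec" (3), from world to camera coordinates, as OpenCV has them. Camera axes: x right, y down, z forward; pixel columns grow to the right and rows downward; lengths in m; the calibration is good to about 2 mm. A picture is of the moment at which its call begins. There is no depth.
- r.job_done(): hands the job in; it is judged then, once.
Trained networks look in a picture, given as the dict that the camera call returned (one of the last four; its "shot" number tells which), for a name from the list of things; names that differ only in an ending like _2 or _b are one class to them, and where a whole thing is asked for, a point or a joint stands for the part that bears it (a point fixed in the world has none). Each returns a list of dicts, best first, with "confidence" (0 to 1); they miss things now and then, are a little off and sometimes report something else, mostly with a low value. They report only what shows in the picture. A call takes as long as a camera call.
- r.outline_of(name, picture): "region" (420x560 bool, what is visible of it).
- r.tip_of(name, picture): "at" ([x, y, z] in m, in world coordinates, good to about 4 mm: a listed point, or the origin of a listed thing).
The state is a dict: "clock": time; "joints": joint angles; "joint_velocities": joint speeds; "tau": joint torques, N m; "ee_pos": TCP position; "orientation": TCP orientation; "wrist_force": force on the tool from outside, world axes, zero at the start; "torque": the same for the moment, N m; "opening": finger opening in m; "gripper_force": force on a finger pad.
Only numpy, scipy, OpenCV 4.12 (cv2) and the standard library are available. Lean on these libraries where they do the work, as an engineer would, in place of code of your own. Each camera call takes 0.05 s, during which the arm holds its last target. There are 200 camera calls.

TASK

Take the taper gauge (the wedge-shaped feeler blade with the plain rectangular handle) out of the gauge rack and, holding it upright, slide its blade down into the open gap between the two halves of the split mould. Push gently until you feel both halves pinch the blade, stop there without forcing the halves apart, then let go and leave the gauge standing upright, pinched in the gap.

Things in the scene. Friction and masses are not known exactly. Their poses are not given: they have to be found in the camera images.
- taper_grip (a point): Centre of the taper gauge's handle: a plain aluminium block 26 (x) by 44 (y) by 50 mm high; 0.16 kg in all. z up, x towards the blade's sloping side (away from the robot within 20 deg). It hangs in one of three slots, 70 mm apart, of a grey rack, its underside on the plate 95 mm above the table. The others there, round-handled or ball-topped, rise 35 mm above the plate: lift the blade over them.
- taper_tip (a point): Middle of the blade's lower end, 105 mm straight below the handle's centre. The steel blade hangs 80 mm below the handle's underside, 25 mm wide (y). Its -x face is upright; its +x face slopes, so that it is 6 mm thick here and 20 mm at the handle. Axes as for the handle.
- fixed_half: Mould half nearer the robot: dark graphite, 55 (x) by 90 (y) by 75 mm high. Origin: mid-length of its inner face, at top level, 101 mm above the table. z up, +x across the gap (away from the robot within 25 deg), y along it. The mouth has 5 mm 45 deg bevels. Both halves stand on a plate that slides freely along x, 12 mm either way, so the gap centres itself on a blade touching one side.
- sprung_edge (a point): On the farther mould half (mirrored, two springs and an aluminium bracket behind it): the point at mid-length of its inner face, at top level, 101 mm above the table; axes as the fixed half's. The parallel gap between the inner faces is 12 to 16 mm wide, set differently each time, 90 mm long and 75 mm deep: the blade is pinched with its tip about 35 to 65 mm below the top.
- sprung_half (a joint): How far the sprung half is pushed back from the fixed half against its springs, m: 0 at rest, up to 0.020. The springs hold it with 8 N at 0 and 1 N more per mm; a blade pushed down between the halves is free at first, then meets some 5 N as they begin to part and 8 to 14 N farther on. More than 6 mm counts as forced apart.

How it is judged (in metres and radians):
On the way:
1. the held taper gauge is pushed into the gap until both halves pinch its blade (contact force between the fingers and taper_gauge above 2 N and contact force between taper_gauge and fixed_half above 1.5 N and contact force between taper_gauge and sprung_half above 1.5 N and z of taper_grip in the frame of fixed_half below 0.08 m), for 0.1 s.
At the end, for the whole second after the job is handed in: The taper gauge is released, at rest, upright within 0.3 rad, its blade touching both halves (over 0.5 N each), tip 25 mm or more below the mould's top, within 35 mm of the middle of the gap's length, and the sprung half pushed back less than 6 mm (contact force between taper_gauge and fixed_half above 0.5 N and contact force between taper_gauge and sprung_half above 0.5 N and z of taper_grip in the frame of fixed_half below 0.08 m and y of taper_grip in the frame of fixed_half between -0.035 and 0.035 m and angle between taper_grip's own z axis and vertical below 0.3 rad and value of joint sprung_half below 0.006 m and linear speed of taper_gauge below 0.02 m/s).
It fails at once if the halves are forced apart by more than 6 mm (value of joint sprung_half above 0.006 m).
It also fails if it takes over 45 s, if anything falls off the work surface, if the arm or the gripper's body presses on something with over 40 N, if the wrist force passes 120 N, or if a joint passes its speed limit or range.

## Working session

There is one attempt and no reset: what is moved stays moved. The work goes in short steps, Python scripts to look and compute and a shell command to move; the robot and the scene stay as the last step left them, time stands still between calls to the robot, and variables do not carry over. Pictures are saved under pics/ and viewed, at most 10 in all, crops included, and the job is handed in when it is done.

```bash
mkdir -p pics
python3 - <<'E'
from bench import r
import cv2,numpy as np
s=r.read_state();print({k:np.round(v,3).tolist() for k,v in s.items()}, r.tips_ahead)
P={n:r.snapshot(n) for n in("scene","top")}
for n,p in P.items():
    R=cv2.Rodrigues(np.array(p["rvec"],float))[0];print(n,"cam at",(-R.T@np.array(p["tvec"]).ravel()).round(3))
    im=p["image"].copy()
    for k in("taper_grip","taper_tip","fixed_half","sprung_edge"):
        for d in r.tip_of(k,p)[:2]:
            a=np.array(d["at"],float);u=cv2.projectPoints(a.reshape(1,3),np.array(p["rvec"],float),np.array(p["tvec"],float),np.array([[p["fx"],0,p["cx"]],[0,p["fy"],p["cy"]],[0,0,1]]),np.array(p["dist_coeffs"]))[0].ravel()
            print(n,k,a.round(4),round(d["confidence"],2),u.round(0))
            cv2.circle(im,tuple(int(v) for v in u),3,(0,0,255),1);cv2.putText(im,k[:7],(int(u[0])+4,int(u[1])),0,.35,(0,255,0),1)
    cv2.imwrite(f"pics/{n}1.png",im)
E
```

```text
{'clock': 0.0, 'joints': [73.68, 18.35, 89.705, -0.0, 72.045, -1.146], 'joint_velocities': [-0.007, 0.074, 0.051, 0.044, 0.016, 0.055], 'tau': [0.001, -41.246, -23.197, 0.073, 0.046, -0.0], 'ee_pos': [0.15, 0.554, 0.232], 'orientation': [-179.9, -0.002, 164.827], 'wrist_force': [-0.347, -0.111, -0.639], 'torque': [-0.028, 0.011, -0.003], 'gripper_force': 0.0, 'opening': 0.091} 0.019
scene cam at [1.11  0.218 0.539]
scene taper_grip [ 0.49   -0.2597  0.1216] 0.82 [172. 176.]
scene taper_tip [ 0.4867 -0.2615  0.0142] 0.68 [180. 218.]
scene fixed_half [0.5007 0.2086 0.1022] 0.73 [407. 237.]
scene sprung_edge [0.5098 0.2056 0.1019] 0.59 [404. 240.]
scene sprung_edge [0.5011 0.2098 0.1023] 0.28 [408. 238.]
top cam at [ 0.327 -0.028  1.102]
top taper_grip [ 0.488  -0.2545  0.1209] 0.59 [395. 230.]
top fixed_half [0.499  0.2038 0.0976] 0.63 [174. 225.]
top sprung_edge [0.5093 0.2037 0.1015] 0.9 [174. 220.]
```

View pics/scene1.png

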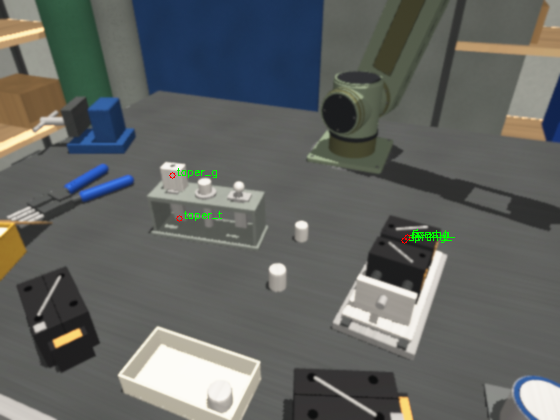

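View pics/top1.png

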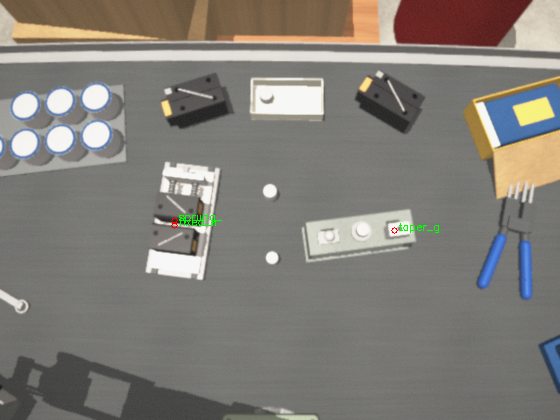

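The scene view shows the rectangular handle at (173,177) in the rack's far end slot and the mould at (405,245). In the top view the handle is at (400,229) and the gap at (176,223), both matching the networks. Next I measure positions by triangulation, and yaws from a rectified top view.

```bash
cat > h.py <<'E'
import cv2,numpy as np
def cal(p): return (np.array(p["rvec"],float),np.array(p["tvec"],float).reshape(3,1),np.array([[p["fx"],0,p["cx"]],[0,p["fy"],p["cy"]],[0,0,1.]]),np.array(p["dist_coeffs"],float))
def proj(p,X):
    rv,t,K,d=cal(p);return cv2.projectPoints(np.array(X,float).reshape(-1,1,3),rv,t,K,d)[0].reshape(-1,2)
def tri(pa,ua,pb,ub):
    M=[];U=[]
    for p,u in((pa,ua),(pb,ub)):
        rv,t,K,d=cal(p);M.append(np.hstack([cv2.Rodrigues(rv)[0],t]));U.append(cv2.undistortPoints(np.array(u,float).reshape(1,1,2),K,d).reshape(2,1))
    X=cv2.triangulatePoints(M[0],M[1],U[0],U[1]).ravel();return X[:3]/X[3]
def rect(p,x0,x1,y0,y1,z,s=.0005):
    # rows: x decreasing, columns: y decreasing
    xs=np.arange(x1,x0,-s);ys=np.arange(y1,y0,-s);X,Y=np.meshgrid(xs,ys,indexing="ij")
    u=proj(p,np.stack([X,Y,0*X+z],-1)).reshape(X.shape+(2,)).astype(np.float32)
    return u
E
python3 - <<'E'
from bench import r
from h import *
P={n:r.snapshot(n) for n in("scene","top")}
for k in("taper_grip","fixed_half","sprung_edge"):
    u={}
    for n,p in P.items():
        d=r.tip_of(k,p)
        if d:u[n]=proj(p,d[0]["at"])[0];print(k,n,np.round(d[0]["at"],4))
    if len(u)==2:print("tri",tri(P["scene"],u["scene"],P["top"],u["top"]).round(4))
p=P["top"];out=[]
for nm,c,z in(("taper_grip",(.489,-.257),.145),("fixed_half",(.5,.205),.101)):
    m=rect(p,c[0]-.1,c[0]+.1,c[1]-.1,c[1]+.1,z)
    im=cv2.remap(p["image"],m[...,0],m[...,1],cv2.INTER_CUBIC)
    for kk in((nm,) if nm=="taper_grip" else("fixed_half","sprung_half")):
        o=r.outline_of(kk,p)
        if o:
            mk=cv2.remap(o[0]["region"].astype(np.uint8)*255,m[...,0],m[...,1],cv2.INTER_LINEAR)
            cs=max(cv2.findContours((mk>127).astype(np.uint8),0,1)[0],key=cv2.contourArea)
            (a,b),wh,an=cv2.minAreaRect(cs);print(kk,round(o[0]["confidence"],2),"centre",round(c[0]+.1-b*.0005,4),round(c[1]+.1-a*.0005,4),np.round(wh,0)*.5,"mm ang",round(an,1))
            cv2.drawContours(im,[cs],-1,(0,255,255),1)
    cv2.drawMarker(im,(200,200),(0,0,255),0,8);out.append(im)
cv2.imwrite("pics/rect.png",np.hstack(out))
E
```

```text
taper_grip scene [ 0.4886 -0.2618  0.1226]
taper_grip top [ 0.4865 -0.2559  0.1186]
tri [ 0.4878 -0.2582  0.1223]
fixed_half scene [0.5012 0.2073 0.1057]
fixed_half top [0.498  0.2044 0.0974]
tri [0.497  0.2054 0.102 ]
sprung_edge scene [0.5117 0.2044 0.1034]
sprung_edge top [0.5116 0.2058 0.0997]
tri [0.511  0.2047 0.103 ]
taper_grip 0.81 centre 0.4849 -0.2532 [30. 54.] mm ang 80.2
fixed_half 0.7 centre 0.4691 0.2052 [107.   61.5] mm ang 8.9
sprung_half 0.59 centre 0.5337 0.1957 [105.5  69. ] mm ang 7.3
```

View pics/rect.png

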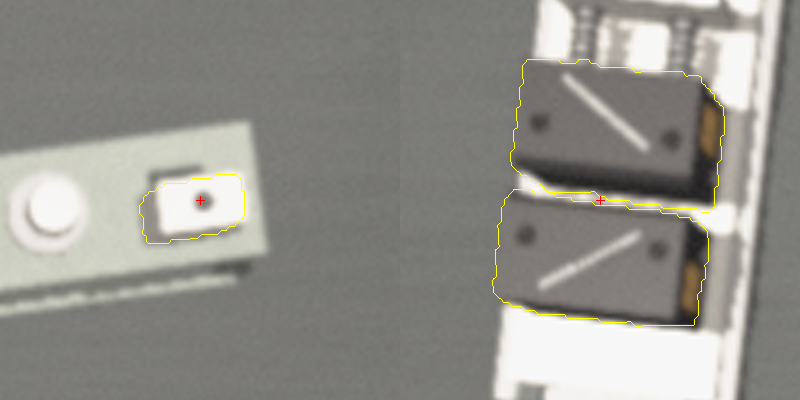

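The rectified top view shows the handle's top centred at (203,204) on the left, i.e. (0.487,-0.2585), with a rack yaw of about +8.3°. On the right, the gap's mid-line passes near (605,190), i.e. x about 0.504, y 0.205, with a mould yaw of about -6.5°. Triangulated heights (0.122, 0.102, 0.103) match the text. I'll turn the tool and travel over.

```bash
python3 -m crank '{"delta_pos":[[0,0,0],[0,0,0],[0,0,0],[0,0,0],[0,0,0],[0,0,0],[0,0,0],[0,0,0],[0,0,0],[0,0,0],[-1,0.967,0],[-1,0.967,0],[-1,0.967,0],[-1,0.967,0],[-1,0.967,0],[-1,0.967,0],[-1,0.967,0],[-1,0.967,0],[-1,0.967,0],[-1,0,0]],"dr":[[0,0,0.148],[0,0,0.148],[0,0,0.148],[0,0,0.148],[0,0,0.148],[0,0,0.148],[0,0,0.148],[0,0,0.148],[0,0,0.148],[0,0,0.148],[0,0,0],[0,0,0],[0,0,0],[0,0,0],[0,0,0],[0,0,0],[0,0,0],[0,0,0],[0,0,0],[0,0,0]],"grip":[1,1,1,1,1,1,1,1,1,1,1,1,1,1,1,1,1,1,1,1]}'
python3 -m crank '{"delta_pos":[[-1,0,0],[-1,0,0],[-1,0,0],[-1,0,0],[-1,0,0],[-1,0,0],[-1,0,0],[-1,0,0],[-1,0,0],[-1,0,0],[-1,0,0],[-1,0,0],[-1,0,0],[-1,0,0],[-1,0,0],[-1,0,0],[-1,0,0],[-1,0,0],[-1,0,0],[-1,0,0]],"dr":[[0,0,0],[0,0,0],[0,0,0],[0,0,0],[0,0,0],[0,0,0],[0,0,0],[0,0,0],[0,0,0],[0,0,0],[0,0,0],[0,0,0],[0,0,0],[0,0,0],[0,0,0],[0,0,0],[0,0,0],[0,0,0],[0,0,0],[0,0,0]],"grip":[1,1,1,1,1,1,1,1,1,1,1,1,1,1,1,1,1,1,1,1]}'
python3 -m crank '{"delta_pos":[[-1,0,0],[-1,0,0],[-1,0,0],[-1,0,0],[0,0,0],[0,0,0]],"dr":[[0,0,0],[0,0,0],[0,0,0],[0,0,0],[0,0,0],[0,0,0]],"grip":[0.4,0.4,0.4,0.4,0.4,0.4]}'
```

```text
clock: 2.72
ee_pos: [0.4057, 0.338, 0.2329]
orientation: [179.8, -0.0, 98.1]
wrist_force: [1.1, -0.2, -0.0]
opening: 0.0913
gripper_force: 0.0
clock: 4.38
ee_pos: [0.4732, -0.1574, 0.2331]
orientation: [180.0, -0.0, 98.2]
wrist_force: [1.5, 0.3, 0.7]
opening: 0.0912
gripper_force: 0.0
clock: 4.88
ee_pos: [0.4874, -0.2559, 0.2326]
orientation: [-180.0, -0.0, 98.1]
wrist_force: [-0.0, 0.8, -0.2]
opening: 0.0639
gripper_force: 0.0
```

```bash
python3 -m crank '{"delta_pos":[[-0.08,0,0.8],[0,0,0.8],[0,0,0.8],[0,0,0.8],[0,0,0.6],[0,0,0.5],[0,0,0],[0,0,0],[0,0,0],[0,0,0],[0,0,0],[0,0,0],[0,0,0],[0,0,0]],"dr":[[0,0,0],[0,0,0],[0,0,0],[0,0,0],[0,0,0],[0,0,0],[0,0,0],[0,0,0],[0,0,0],[0,0,0],[0,0,0],[0,0,0],[0,0,0],[0,0,0]],"grip":[0.4,0.4,0.4,0.4,0.4,0.4,0.4,-1,-1,-1,-1,-1,-1,-1]}' 35
```

```text
clock: 6.05
ee_pos: [0.488, -0.2572, 0.1259]
orientation: [180.0, 0.0, 98.2]
wrist_force: [-0.0, -0.2, 2.2]
opening: 0.0261
gripper_force: 35.0
```

```bash
python3 -m crank '{"delta_pos":[[0,0,-0.4],[0,0,-1],[0,0,-1],[0,0,-1],[0,0,-1],[0,0,-1],[0,0,-0.6],[0,0,0],[0,0,0]],"dr":[[0,0,0],[0,0,0],[0,0,0],[0,0,0],[0,0,0],[0,0,0],[0,0,0],[0,0,0],[0,0,0]],"grip":[-1,-1,-1,-1,-1,-1,-1,-1,-1]}'
python3 - <<'E'
from bench import r
from h import *
p=r.snapshot("scene");cv2.imwrite("pics/lift.png",p["image"])
for k in("taper_grip","taper_tip"):print(k,[(np.round(d["at"],4),round(d["confidence"],2)) for d in r.tip_of(k,p)[:1]])
E
```

```text
clock: 6.8
ee_pos: [0.4877, -0.2572, 0.276]
orientation: [179.9, 0.0, 98.2]
wrist_force: [0.8, -0.8, -1.7]
opening: 0.0259
gripper_force: 35.0
taper_grip []
taper_tip [(array([ 0.486 , -0.2587,  0.1655]), 0.94)]
```

View pics/lift.png

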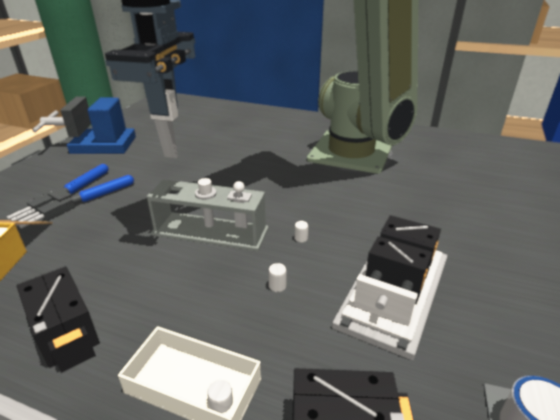

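The gauge hangs upright in the fingers, with its tip at (167,157), z about 0.165 as expected. I'll carry it over the mould.

```bash
python3 -m crank '{"delta_pos":[[0,0,0],[0,0,0],[0,0,0],[0.5,-0.08,0],[1,-0.08,0],[1,-0.08,0],[1,-0.08,0],[1,-0.08,0],[1,-0.08,0],[1,-0.08,0],[1,-0.08,0],[1,-0.08,0],[1,-0.08,0],[1,-0.08,0],[1,-0.08,0],[1,-0.08,0],[1,-0.08,0],[1,-0.08,0],[1,-0.08,0],[1,-0.08,0]],"dr":[[0,0,0.109],[0,0,0.109],[0,0,0.109],[0,0,0],[0,0,0],[0,0,0],[0,0,0],[0,0,0],[0,0,0],[0,0,0],[0,0,0],[0,0,0],[0,0,0],[0,0,0],[0,0,0],[0,0,0],[0,0,0],[0,0,0],[0,0,0],[0,0,0]],"grip":[-1,-1,-1,-1,-1,-1,-1,-1,-1,-1,-1,-1,-1,-1,-1,-1,-1,-1,-1,-1]}'
python3 -m crank '{"delta_pos":[[1,-0.04,0],[0.7,0,0],[0.3,0,0],[0,0,0],[0,0,0],[0,0,0]],"dr":[[0,0,0],[0,0,0],[0,0,0],[0,0,0],[0,0,0],[0,0,0]],"grip":[-1,-1,-1,-1,-1,-1]}'
python3 - <<'E'
from bench import r
from h import *
s=r.read_state();print(np.round(s["ee_pos"],4))
P={n:r.snapshot(n) for n in("scene","top")}
for k in("taper_tip","fixed_half","sprung_edge"):
  for n,p in P.items():print(k,n,[(np.round(d["at"],4),round(d["confidence"],2)) for d in r.tip_of(k,p)[:1]])
p=P["scene"];c=p["image"][80:330,300:500];cv2.imwrite("pics/over.png",cv2.resize(c,None,fx=2.4,fy=2.4,interpolation=2))
E
```

```text
clock: 8.62
ee_pos: [0.4992, 0.1583, 0.2745]
orientation: [-179.9, 0.0, 83.7]
wrist_force: [0.5, 0.3, -1.0]
opening: 0.0256
gripper_force: 35.0
clock: 9.12
ee_pos: [0.5048, 0.2055, 0.2751]
orientation: [-180.0, 0.1, 83.5]
wrist_force: [-0.5, 0.0, -0.4]
opening: 0.0263
gripper_force: 35.0
[0.5048 0.2055 0.2751]
taper_tip scene [(array([0.5055, 0.2001, 0.1592]), 0.88)]
taper_tip top [(array([0.5055, 0.2058, 0.1633]), 0.76)]
fixed_half scene [(array([0.5023, 0.211 , 0.1023]), 0.78)]
fixed_half top [(array([0.5002, 0.204 , 0.1019]), 0.66)]
sprung_edge scene [(array([0.5108, 0.2044, 0.0999]), 0.73)]
sprung_edge top [(array([0.5106, 0.2024, 0.0991]), 0.68)]
```

View pics/over.png

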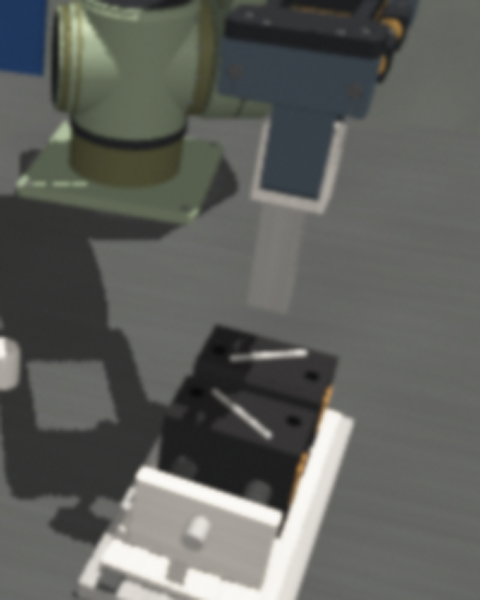

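The crop shows the blade upright, its tip at (270,310) just above the mould's gap. The measured tip x (0.5055) matches the gap middle (about 0.505). I'll lower it to the mouth in small steps.

```bash
python3 -m crank '{"delta_pos":[[0,0,0.7],[0,0,0.8],[0,0,0.5],[0,0,0],[0,0,0.2],[0,0,0.2],[0,0,0.2],[0,0,0.2],[0,0,0.2],[0,0,0]],"dr":[[0,0,0],[0,0,0],[0,0,0],[0,0,0],[0,0,0],[0,0,0],[0,0,0],[0,0,0],[0,0,0],[0,0,0]],"grip":[-1,-1,-1,-1,-1,-1,-1,-1,-1,-1]}'
python3 - <<'E'
from bench import r
from h import *
P={n:r.snapshot(n) for n in("scene","top")}
for k in("fixed_half","sprung_edge"):
  for n,p in P.items():print(k,n,[(np.round(d["at"],4),round(d["confidence"],2)) for d in r.tip_of(k,p)[:1]])
p=P["scene"];c=p["image"][120:320,320:480];cv2.imwrite("pics/in.png",cv2.resize(c,None,fx=3,fy=3,interpolation=2))
E
```

```text
clock: 10.35
ee_pos: [0.5047, 0.2062, 0.1994]
orientation: [-179.9, 0.0, 83.5]
wrist_force: [-0.8, 0.3, -2.0]
opening: 0.0259
gripper_force: 35.0
fixed_half scene [(array([0.5016, 0.2086, 0.1035]), 0.86)]
fixed_half top [(array([0.5015, 0.2005, 0.0985]), 0.58)]
sprung_edge scene [(array([0.511 , 0.2042, 0.1011]), 0.7)]
sprung_edge top [(array([0.5092, 0.2058, 0.1031]), 0.67)]
```

View pics/in.png

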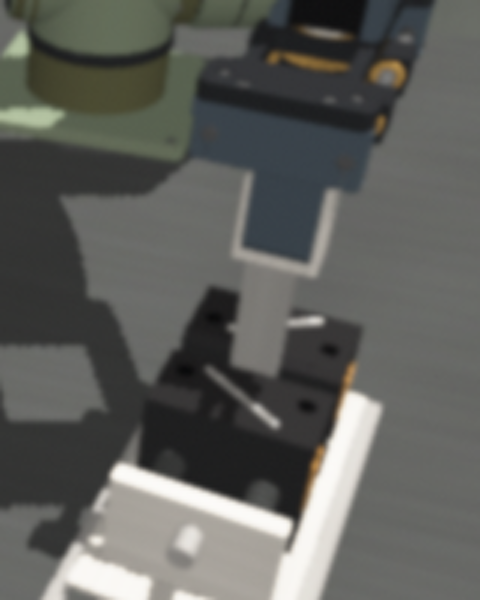

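The crop shows the blade entering the gap cleanly at (258,375), with no contact force. I'll go on, then take small steps while reading the force.

```bash
python3 -m crank '{"delta_pos":[[0,0,0.2],[0,0,0.2],[0,0,0.2],[0,0,0.1],[0,0,0]],"dr":[[0,0,0],[0,0,0],[0,0,0],[0,0,0],[0,0,0]],"grip":[-1,-1,-1,-1,-1]}'
for i in 1; do :; done
python3 -m crank '{"delta_pos":[[0,0,0.1],[0,0,0.1],[0,0,0]],"dr":[[0,0,0],[0,0,0],[0,0,0]],"grip":[-1,-1,-1]}'
python3 -m crank '{"delta_pos":[[0,0,0.1],[0,0,0.1],[0,0,0]],"dr":[[0,0,0],[0,0,0],[0,0,0]],"grip":[-1,-1,-1]}'
```

```text
clock: 11.07
ee_pos: [0.5047, 0.2062, 0.1818]
orientation: [-179.9, 0.1, 83.5]
wrist_force: [-0.1, -0.1, -0.3]
opening: 0.0256
gripper_force: 35.0
clock: 11.32
ee_pos: [0.505, 0.2063, 0.1775]
orientation: [-180.0, 0.0, 83.5]
wrist_force: [-0.5, -0.3, -0.9]
opening: 0.0258
gripper_force: 35.0
clock: 11.57
ee_pos: [0.5052, 0.2063, 0.1725]
orientation: [-180.0, 0.0, 83.5]
wrist_force: [-0.1, 0.1, -1.5]
opening: 0.0261
gripper_force: 35.0
```

```bash
python3 -m crank '{"delta_pos":[[0,0,0.1],[0,0,0.1],[0,0,0]],"dr":[[0,0,0],[0,0,0],[0,0,0]],"grip":[-1,-1,-1]}'
python3 -m crank '{"delta_pos":[[0,0,0.1],[0,0,0.1],[0,0,0]],"dr":[[0,0,0],[0,0,0],[0,0,0]],"grip":[-1,-1,-1]}'
```

```text
clock: 11.82
ee_pos: [0.5064, 0.2065, 0.169]
orientation: [179.8, -0.1, 83.5]
wrist_force: [0.5, 0.3, 4.4]
opening: 0.0262
gripper_force: 35.0
clock: 12.07
ee_pos: [0.5071, 0.2068, 0.1649]
orientation: [179.7, -0.1, 83.5]
wrist_force: [-0.2, -0.3, 7.4]
opening: 0.0255
gripper_force: 35.0
```

Both halves now pinch the blade: the vertical force rose from about -1.5 to +7.4 N over 8 mm, roughly 1 mm of parting. I'll hold briefly, then release.

```bash
python3 -m crank '{"delta_pos":[[0,0,0],[0,0,0],[0,0,0]],"dr":[[0,0,0],[0,0,0],[0,0,0]],"grip":[-1,-1,-1]}'
python3 -m crank '{"delta_pos":[[0,0,0],[0,0,0],[0,0,0],[0,0,0],[0,0,0],[0,0,0],[0,0,0]],"dr":[[0,0,0],[0,0,0],[0,0,0],[0,0,0],[0,0,0],[0,0,0],[0,0,0]],"grip":[-0.35,-0.25,-0.1,0,0.15,0.3,0.3]}'
python3 - <<'E'
from bench import r
from h import *
p=r.snapshot("scene")
for k in("taper_grip","taper_tip","fixed_half","sprung_edge"):print(k,[(np.round(d["at"],4),round(d["confidence"],2)) for d in r.tip_of(k,p)[:1]])
c=p["image"][120:320,320:480];cv2.imwrite("pics/rel.png",cv2.resize(c,None,fx=3,fy=3,interpolation=2))
E
```

```text
clock: 12.32
ee_pos: [0.5071, 0.2068, 0.1649]
orientation: [179.7, -0.1, 83.5]
wrist_force: [0.2, -1.5, 6.7]
opening: 0.0255
gripper_force: 35.0
clock: 12.9
ee_pos: [0.5052, 0.2064, 0.1628]
orientation: [-180.0, 0.0, 83.5]
wrist_force: [0.3, 0.2, 0.8]
opening: 0.0592
gripper_force: 0.0
taper_grip [(array([0.5104, 0.2042, 0.1613]), 0.75)]
taper_tip [(array([0.5186, 0.2058, 0.1039]), 0.2)]
fixed_half [(array([0.5072, 0.2082, 0.1034]), 0.85)]
sprung_edge [(array([0.5168, 0.2042, 0.1036]), 0.59)]
```

View pics/rel.png

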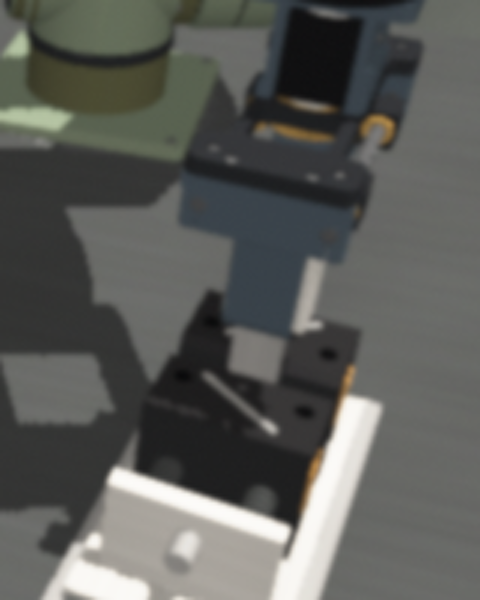

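The gauge stands in the gap, with its blade at (258,355) and the fingers clear of the handle. I'll open further and back off upward.

```bash
python3 -m crank '{"delta_pos":[[0,0,0],[0,0,0],[0,0,0],[0,0,0],[0,0,-0.4],[0,0,-0.8],[0,0,-1],[0,0,-1],[0,0,-1],[0,0,-1],[0,0,-0.5],[0,0,0],[0,0,0]],"dr":[[0,0,0],[0,0,0],[0,0,0],[0,0,0],[0,0,0],[0,0,0],[0,0,0],[0,0,0],[0,0,0],[0,0,0],[0,0,0],[0,0,0],[0,0,0]],"grip":[0.8,0.8,0.8,0.8,0.8,0.8,0.8,0.8,0.8,0.8,0.8,0.8,0.8]}'
python3 - <<'E'
from bench import r
from h import *
p=r.snapshot("scene")
for k in("taper_grip","fixed_half","sprung_edge"):print(k,[(np.round(d["at"],4),round(d["confidence"],2)) for d in r.tip_of(k,p)[:1]])
c=p["image"][120:320,320:480];cv2.imwrite("pics/end.png",cv2.resize(c,None,fx=3,fy=3,interpolation=2))
E
```

```text
clock: 14.23
ee_pos: [0.5053, 0.2064, 0.3062]
orientation: [179.9, -0.0, 83.5]
wrist_force: [-0.7, -0.6, -0.5]
opening: 0.082
gripper_force: 0.0
taper_grip [(array([0.5063, 0.2058, 0.1596]), 0.75)]
fixed_half [(array([0.5061, 0.2079, 0.1028]), 0.75)]
sprung_edge [(array([0.5145, 0.2027, 0.1018]), 0.81)]
```

View pics/end.png

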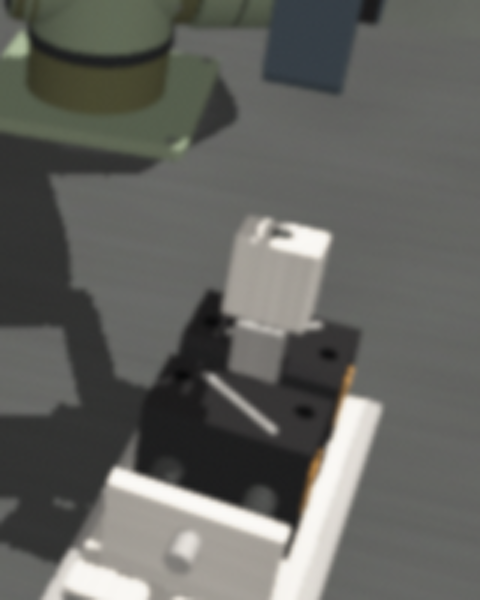

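The gauge stands upright and free, with its handle at (275,270) and its blade pinched at (258,355). The handle is 0.058 m above the mould's top, and the gauge sits mid-length in the gap.

```bash
python3 -c "
from bench import r
print(r.job_done())"
```

```text
the job is handed in; nothing more can be done
None
```

The job is handed in at about 14 s on the robot's clock, no verdict returned: the taper gauge stands released and upright, mid-length in the gap, pinched with its tip about 46 mm below the mould's top and the halves parted by an estimated 1 mm.

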